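Take the push-and-turn cap off a sample canister

ROBOT

A 6-joint arm with a two-finger parallel gripper is mounted at the origin on a cart in front of the work surface, level with it; the furniture and walls round the work are solid. World frame = base frame: x ahead of the robot, y to its left, z up, the work surface at z = 0. Lengths are in m, angles in degrees, forces in N, time in s.
With the tool pointing down it reaches from about 0.4 to 0.825 m from the base axis. Payload 7 kg.
Tool frame: the origin (TCP) lies midway between the tips of the shut fingers; the grasp point (between the pads) lies r.pinch_z behind it (r.pinch_z is the distance from the TCP to the grasp point, in m); z points along the fingers, y is the line along which they close (so a half turn about z gives the same grasp; the last joint's range is limited). The gripper opens to 88 mm and grips with 3 to 60 N. Pads are 19 mm wide; open, the fingers measure 130 mm over their backs; the gripper's body (78 mm by 193 mm) begins 47 mm behind the grasp point.
Start: joints at [-50.3, 20.546, 0.682, 0, -70.136, -16.507], TCP at [0.266, -0.62, 0.227] pointing down, gripper open.
Joint ranges: [-176.03, 176.03], [-82.01, 121.73], [-58.28, 71.71], [-173.87, 95.51], [-174.79, -0.11], [-173.66, 173.66]. Speed limits (degrees/s): [136.94, 136.94, 172.46, 180, 180, 180].

INTERFACE

Orientations are given as [roll, pitch, yaw] about the fixed x, y, z axes, in that order (R = Rz(yaw) Ry(pitch) Rx(roll)).
In Python, from plant import r, optics, job gives the robot as it stands.
- The arm moves only by the shell command python3 -m crank 'ROWS' [FORCE]. ROWS is JSON, a list of rows, each an object with "xyz": the shift along the tool's x, y, z in units of 30 mm (1.0 is 30 mm), a list of three; "delta_rot": the turn, a rotation vector about the tool's x, y, z in degrees, a list of three; "claw": the closure, from 0 (fully open) to 1 (shut). A call has 1 to 20 rows; each row is the pose to reach, as a shift and turn from the pose commanded when the call began, along the tool's axes at that moment; what a row does not reach only later rows make up. A row lasts 1/8 s, in which the tool goes at most 62.5 mm and 10.7 degrees, less where a joint would pass 70% of its speed; a pose out of reach is approached as far as the arm can. A call with a gripper value outside its range is refused whole. The fingers move at their own pace and stop on an object; FORCE is the grip in N (left out, the last holds). Time passes only in rows, so rows that repeat a pose let the fingers close. It gives the time, the measured TCP pose, the force, the opening and the grip force at its end, in the units of the state.
- r.get_state(): the state, without advancing time (a new reading comes with each control period).
- optics.capture(name): name is "scene" or "top"; returns a dict with "img" (420x560x3 uint8, blue, green, red), "fovy" (degrees; the focal length in pixels is half the picture's height over the tangent of half this angle, whatever the lens; pixels are square), "cx", "cy" (the principal point, pixels), "dist" ([k1, k2, p1, p2, k3] as OpenCV has them; the pictures are not rectified), "eye" and "rotation" of the camera in the world. Camera axes: x right, y up, looking along -z (the intrinsics and any distortion apply to the point x, -y, -z); pixel columns grow to the right and rows downward; lengths in m; the calibration is good to about 2 mm. A picture is of the moment at which its call begins. There is no depth.
- job.close_job(): hands the job in; it is judged then, once.
The state is a dict: "time_s": time; "joints": joint angles; "qd": joint speeds; "joint_torque": joint torques, N m; "tcp_pos": TCP position; "eef_rot": TCP orientation; "contact_force": force on the tool from outside, world axes, zero at the start; "moment": the same for the moment, N m; "gripper_width": finger opening in m; "gripper_force": force on a finger pad.
Only numpy, scipy, OpenCV 4.12 (cv2) and the standard library are available. Lean on these libraries where they do the work, as an engineer would, in place of code of your own. Each camera call takes 0.05 s, during which the arm holds its last target. There are 200 camera calls.

TASK

Open the sample canister: slowly press its sprung cap straight down until you feel it bottom, keep it down while you twist it anticlockwise (seen from above) out from under the two claws, and lift it off without forcing it. Then set the cap down gently in the middle of the steel dish, upright with its grip on top, let go of it, and leave the other things on the bench where they are.

Things in the scene. Friction and masses are not known exactly. Their poses are not given: they have to be found in the camera images.
- canister: Aluminium sample canister, 114 mm tall with its claws, fixed to the bench by its round foot (dia. 104); body dia. 68. Origin at the centre of its underside, z up. At its top two steel claws stand at +x and -x of its frame, 28 to 42 mm from the axis. More than 22 N of contact between canister and cap damages it, whether from pressing too far, twisting against the catch or pulling up under it.
- claw (a point): Underside of the +x claw's roof, 31 mm from the axis, 108 mm above the canister's underside; the other claw is the same half a turn on. The roofs (6 mm thick, top at 114 mm) span -24 to +28 deg, counted anticlockwise from above from the canister's +x (or -x). A post at the clockwise end, -24 to -15 deg, is a fixed end stop.
- catch_place (a point): Point of the claw's roof underside above its catch tooth (+16 to +27 deg, dark steel; the other claw has one too). An ear passes only below the tooth, which hangs 2 to 14 mm below the roof, set differently each time and not known beforehand. The cap bottoms rigidly on a landing ring set together with the teeth, 1.6 mm of travel after the ears clear them: 3.6 to 15.6 mm below rest.
- mouth (a point): Centre of the canister's neck, on its axis, 96 mm above its underside. A white spring plate (dia. 30) in it pushes the cap up: 2.5 N at rest under the claws, 0.33 N more for each mm pressed, so 4 to 8 N where the cap bottoms. Pressing with 9 to 12 N in all bottoms the cap surely; the limit is 22 N, so go slowly.
- cap: Grey plastic cap, 60 mm tall, about 90 g. Origin at the centre of its underside, z up; at rest it is 103 mm above the bench. Skirt dia. 48, 16 mm high, hollow below; at its bottom edge two ears along +x and -x, 10 mm wide, 5 mm thick, reach 34 mm from the axis and start under the roofs (cap x along canister x). Turned 40 deg anticlockwise they are out; 50 to 85 is a good turn. Free, it rises 2 mm above rest.
- cap_grip (a point): Point in the cap's wing grip, on the axis, 52 mm above the cap's underside. The grip is a straight bar, 46 mm long along the cap's x, 14 mm thick along y, from 30 to 60 mm above the underside; below it a round boss, dia. 40, from 16 to 30 mm. Fingertips kept above the boss pass over the claws also when the cap is pressed down and turned.
- dish: Shallow round perforated steel dish, dia. 207 mm, 34 mm high, empty, loose, 0.4 kg. Origin at the centre of its underside. Floor 2 mm thick, flat to 45 mm from the centre, then rising to the rim.
- bottle: Brown reagent bottle with black cap, dia. 56, 118 mm tall; leave alone. Origin at the centre of its underside.
- tube_rack: Orange tube rack, 62 x 105 x 42 mm; leave alone. Origin at the centre of its underside.
- beaker: Small white beaker, dia. 56, 69 mm tall; leave alone. Origin at the centre of its underside.
- petri: Clear petri dish with lid, dia. 92, 15 mm high; leave alone. Origin at the centre of its underside.
Mind the look-alikes: they are no part of the job. What is shaped like the cap but green is not meant. There is more than one size of the dish; the one meant has the size given above.

How it is judged (in metres and radians):
On the way, in this order (a step that is already met when the one before it is completed fails the run):
1. the cap is twisted out from under the claws (40 deg or more) while still down on the canister (angle between the x axis of cap and the x axis of canister, either way round above 0.68 rad and z of cap in the frame of canister below 0.113 m and horizontal distance between cap and canister below 0.008 m), for 0.1 s.
2. the cap is lifted clear above the canister (z of cap in the frame of canister above 0.13 m and horizontal distance between cap and canister below 0.06 m), for 0.1 s.
At the end, for the whole second after the job is handed in: The cap stands upright (within 14 deg) and at rest in the steel dish, its axis within 50 mm of the dish's centre and its underside less than 20 mm above the dish's, the dish flat on the bench, the cap let go (horizontal distance between cap and dish below 0.05 m and z of cap in the frame of dish below 0.02 m and angle between cap's own z axis and vertical below 0.25 rad and angle between dish's own z axis and vertical below 0.1 rad and height (world z) of dish below 0.01 m and linear speed of cap below 0.02 m/s and contact force between cap and dish above 0.2 N); the robot touches nothing.
It fails at once if the cap is forced: more than 22 N between cap and canister (contact force between cap and canister above 22 N).
It fails at once if the cap is rammed into the dish: more than 60 N between them (contact force between cap and dish above 60 N).
It fails at once if the cap is dropped: faster than 0.5 m/s within 30 mm of the dish's floor (horizontal distance between cap and dish below 0.1 m and z of cap in the frame of dish below 0.03 m and linear speed of cap above 0.5 m/s).
It fails at once if a bystander (bottle, tube rack, beaker or petri dish) is moved by more than 20 mm (distance of any of bottle, tube_rack, beaker, petri from where it was at the start of the episode above 0.02 m).
It also fails if it takes over 58 s, if anything falls off the work surface, if the arm or the gripper's body presses on something with over 40 N, if the wrist force passes 120 N, or if a joint passes its speed limit or range.

## Working session

There is one attempt and no reset: what is moved stays moved. The work goes in short steps, Python scripts to look and compute and a shell command to move; the robot and the scene stay as the last step left them, time stands still between calls to the robot, and variables do not carry over. Pictures are saved under pics/ and viewed, at most 10 in all, crops included, and the job is handed in when it is done.

```bash
ls; mkdir -p pics
python3 - <<'E'
from plant import r,optics,job
import cv2,numpy as np
print(r.get_state(), r.pinch_z)
for n in("scene","top"):
    c=optics.capture(n); cv2.imwrite(f"pics/{n}0.png",c["img"]); print(n,{k:(np.round(v,4).tolist() if not isinstance(v,float) else v) for k,v in c.items() if k!="img"})
E
```

```text
pics
{'time_s': 0.0, 'joints': array([-5.02995295e+01,  2.05916785e+01,  6.31887188e-01, -1.93803114e-02,
       -7.01359320e+01, -1.65061396e+01]), 'qd': array([-0.01895366, -0.03341585,  0.04113081, -0.02207913, -0.08684846,
        0.02782745]), 'joint_torque': array([ 1.02642527e-03, -5.82721782e+01,  2.93051291e+01,  6.99727848e+00,
        6.74785028e-03, -1.34798138e-04]), 'tcp_pos': array([ 0.26560842, -0.61999587,  0.22560794]), 'eef_rot': array([ 1.79903045e+02, -9.73152775e-03, -1.56812261e+02]), 'contact_force': array([ 0.66359288,  0.03922494, -0.28824742]), 'moment': array([-0.0006559 , -0.00283017, -0.01593278]), 'gripper_force': 0.0, 'gripper_width': 0.08769942246725707} 0.0188
scene {'fovy': 46.555320062216666, 'cx': 273.9717802911658, 'cy': 203.9355870163459, 'dist': [-0.0016, 0.0, 0.0, 0.0, 0.0], 'eye': [-0.2861, -0.6076, 1.1353], 'rotation': [45.7205, -0.6561, -50.2283]}
top {'fovy': 53.95115166565286, 'cx': 277.30118189380147, 'cy': 209.94603897960602, 'dist': [-0.1104, 0.0, 0.0, 0.0, 0.0], 'eye': [0.4418, 0.0795, 1.3808], 'rotation': [4.3746, 0.8544, -88.8555]}
```

View pics/top0.png

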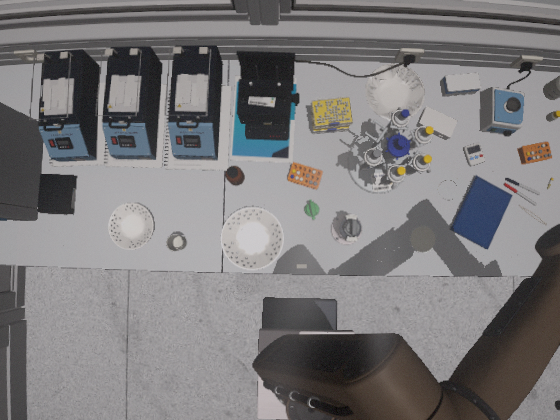

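View pics/scene0.png

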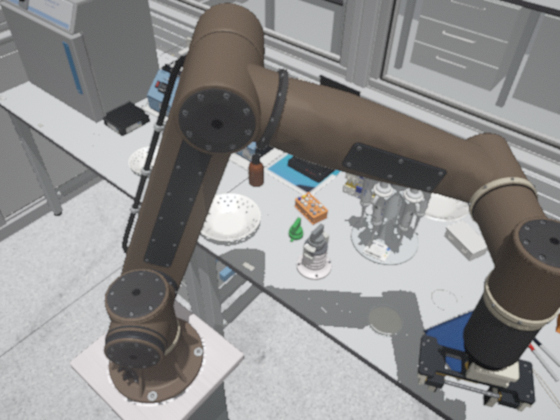

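The top view shows the grey canister and cap at about (347,229), the green look-alike at (312,209), a large dish at (252,238) and a small dish at (131,226). The scene view has the canister at (316,250) and the large dish at (230,217). Next I'll measure sizes and enlarge the canister.

```bash
cat > h.py <<'E'
from plant import r,optics,job
import cv2,numpy as np
from scipy.spatial.transform import Rotation as R
def cam(n):
    c=optics.capture(n); f=210/np.tan(np.radians(c["fovy"]/2))
    c["K"]=np.array([[f,0,c["cx"]],[0,f,c["cy"]],[0,0,1]]); c["Rm"]=R.from_euler("xyz",c["rotation"],degrees=True).as_matrix(); return c
def plane(c,uv,z):
    p=cv2.undistortPoints(np.float64(uv).reshape(-1,1,2),c["K"],np.float64(c["dist"])).reshape(-1,2)
    d=np.c_[p[:,0],-p[:,1],-np.ones(len(p))]@c["Rm"].T; e=np.array(c["eye"])
    return e+d*((z-e[2])/d[:,2])[:,None]
def proj(c,P):
    q=(np.atleast_2d(P)-c["eye"])@c["Rm"]; q[:,1:]*=-1
    return cv2.projectPoints(q,np.zeros(3),np.zeros(3),c["K"],np.float64(c["dist"]))[0].reshape(-1,2)
E
python3 - <<'E'
from h import *
t=cam("top");s=cam("scene")
for n,uv in(("big",[[221,238],[284,238],[252,207],[252,271]]),("small",[[108,226],[154,226],[131,203],[131,249]])):
    P=plane(t,uv,.034); print(n,P.mean(0),np.linalg.norm(P[0]-P[1]),np.linalg.norm(P[2]-P[3]))
print(plane(t,[[349,230]],.15),proj(s,plane(t,[[349,230]],.15)))
a=cv2.resize(t["img"][195:260,295:375],None,fx=7,fy=7,interpolation=2)
b=cv2.resize(s["img"][215:285,285:345],None,fx=6.5,fy=6.5,interpolation=2)
cv2.imwrite("pics/c1.png",a[:,:]); cv2.imwrite("pics/c2.png",b)
E
```

```text
big [0.44963976 0.18168076 0.034     ] 0.20609089704213643 0.20868603000884334
small [0.48175596 0.58817416 0.034     ] 0.15870598750118914 0.15333770502672442
[[ 0.47960835 -0.11542022  0.15      ]] [[310.62580199 231.54917618]]
```

View pics/c1.png

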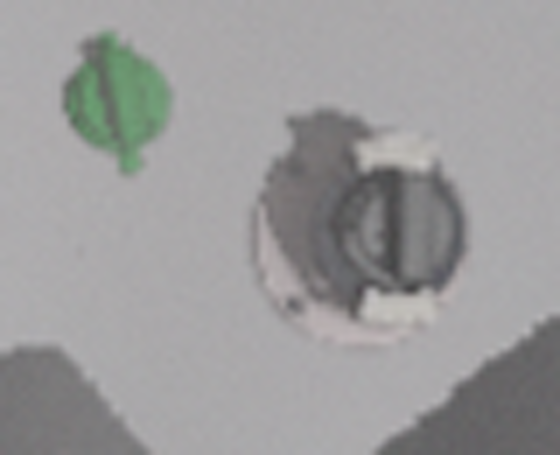

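View pics/c2.png

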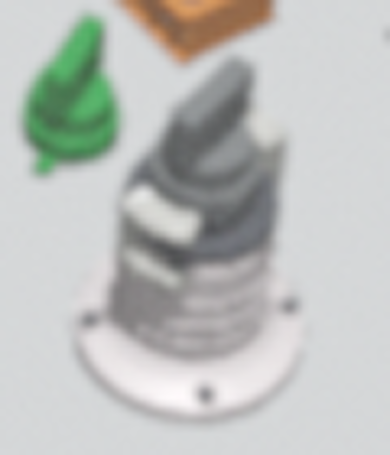

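Confirmed: the grey cap sits under two pale claws (crop pixels (398,152) and (398,307)). The green one, free on the bench, isn't meant. The dish at (252,238) measures 207 mm, so it's the right one; the other is about 156 mm. Next I'll measure the canister axis and the claw and grip angle.

Run:
```python
from h import *
t=cam("top");s=cam("scene")
g=t["img"].astype(int)
m=((g.min(2)>188)).astype(np.uint8)
x0,y0=340,208
n,l,st,ce=cv2.connectedComponentsWithStats(m[y0:245,x0:366])
print([(st[i].tolist(),(ce[i]+[x0,y0]).round(2).tolist()) for i in range(1,n) if st[i][4]>3])
print(g[212:244:2,346:362:1].min(2))
# hand-picked claws from crop
q=np.array([[398,152],[398,307]]); q=(q+.5)/7-.5+[295,195]
P=plane(t,q,.114); print(P,P.mean(0),np.degrees(np.arctan2(*(P[0]-P[1])[[1,0]])))
# scene: foot ellipse from crop (left,right,bottom,) and grip top ends
f=(np.array([[76,330],[300,330],[200,418],[105,385],[285,375]])+.5)/6.5-.5+[285,215]
F=plane(s,f,.004)[:,:2]
A=np.c_[2*F,np.ones(len(F))];x=np.linalg.lstsq(A,(F**2).sum(1),rcond=None)[0];print("foot",x[:2],np.sqrt(x[2]+x[:2]@x[:2]))
e=(np.array([[182,125],[240,65]])+.5)/6.5-.5+[285,215]
E=plane(s,e,.163);print("grip top",E,np.degrees(np.arctan2(*(E[1]-E[0])[[1,0]])))
f=(np.array([[252,215],[300,320],[390,347],[440,320],[255,240],[345,340]])+.5)/7-.5+[295,195]
F=plane(t,f,.004)[:,:2]
A=np.c_[2*F,np.ones(len(F))];x=np.linalg.lstsq(A,(F**2).sum(1),rcond=None)[0];print("foot top",x[:2],np.sqrt(x[2]+x[:2]@x[:2]))
for z in (.133,.163):print("grip from top",plane(t,(np.array([[404,170],[400,285]])+.5)/7-.5+[295,195],z))
# skirt/boss dark circle
c=np.array([[403,232]]);print("cap",plane(t,(c+.5)/7-.5+[295,195],.125))
```

```text
[]
[[127 155 169 169 170 168 169 168 167 168 166 168 169 168 170 169]
 [108 119 142 160 172 175 180 180 177 164 165 170 169 168 170 168]
 [163 179 173 172 177 177 178 175 173 178 178 173 169 171 168 172]
 [143 173 147 149 147 148 160 173 181 189 162 137 162 170 169 169]
 [ 85  85  84  84  82  80  97 113 114 118 107 103 135 152 163 167]
 [ 87  95 101  95  82  80  98 121 126 129 120 102  95 119 150 165]
 [ 93 105 130 116  79  89 108 123 130 127 124 122 116  99 116 157]
 [110 132 135 118  84  81 101 126 129 127 122 128 131 112  95 132]
 [112 135 125 101  84  74 100 126 131 126 120 125 136 114  96 135]
 [112 122 140 118  78  77 104 130 131 126 119 127 124 101  97 129]
 [122 121 101  92  81  73 105 132 131 125 113 115 105  95 130 158]
 [ 99 103 116 123 111  88  99 116 116 117 106  98  97 126 164 170]
 [ 83 139 156 104 105 120 105  75  94 152 145 121 153 171 171 171]
 [121 173 189 182 183 183 184 184 186 185 180 161 162 170 169 170]
 [142 171 174 179 185 176 179 185 169 175 184 174 171 170 170 169]
 [173 172 172 169 169 173 179 176 167 167 170 171 172 169 170 169]]
[[ 0.523056   -0.12829495  0.114     ]
 [ 0.45499077 -0.12883655  0.114     ]] [ 0.48902338 -0.12856575  0.114     ] 0.45589716465595
foot [ 0.49136801 -0.12835617] 0.05067506048820558
grip top [[ 0.46630319 -0.13083566  0.163     ]
 [ 0.50959151 -0.12915542  0.163     ]] 2.2228291530423507
foot top [ 0.49401612 -0.13329835] 0.056071972300159936
grip from top [[ 0.51407533 -0.1278435   0.133     ]
 [ 0.46429754 -0.12649534  0.133     ]]
grip from top [[ 0.51233781 -0.12285866  0.163     ]
 [ 0.46375675 -0.12154291  0.163     ]]
cap [[ 0.4875074  -0.12893595  0.125     ]]
```

```bash
cat >> h.py <<'E'
def delta(xyz,yaw):
    s=r.get_state(); M=R.from_euler("xyz",s["eef_rot"],degrees=True)
    T=R.from_euler("xyz",[180,0,yaw],degrees=True)
    print("xyz",(M.inv().apply(np.array(xyz)-s["tcp_pos"])/.03).round(3),"rot",(M.inv()*T).as_rotvec(degrees=True).round(2))
def st():
    s=r.get_state(); print({k:np.round(s[k],4).tolist() for k in("time_s","tcp_pos","eef_rot","joints","contact_force","moment","gripper_width","gripper_force")})
E
python3 -c "
from h import *
delta([.489,-.129,.227],-180)"
```

```text
xyz [-13.29   12.123  -0.019] rot [ 3.000e-02 -1.000e-02  2.319e+01]
```

```bash
python3 -m crank '[{"xyz":[-1.3,1.2,0],"delta_rot":[0,0,2.3],"claw":0},{"xyz":[-2.6,2.4,0],"delta_rot":[0,0,4.6],"claw":0},{"xyz":[-4,3.6,0],"delta_rot":[0,0,7],"claw":0},{"xyz":[-5.3,4.8,0],"delta_rot":[0,0,9.3],"claw":0},{"xyz":[-6.6,6,0],"delta_rot":[0,0,11.6],"claw":0},{"xyz":[-8,7.3,0],"delta_rot":[0,0,14],"claw":0},{"xyz":[-9.3,8.5,0],"delta_rot":[0,0,16.2],"claw":0},{"xyz":[-10.6,9.7,0],"delta_rot":[0,0,18.5],"claw":0},{"xyz":[-12,10.9,0],"delta_rot":[0,0,20.9],"claw":0},{"xyz":[-13,11.9,0],"delta_rot":[0,0,22.6],"claw":0},{"xyz":[-13.29,12.12,0],"delta_rot":[0,0,23.2],"claw":0},{"xyz":[-13.29,12.12,0],"delta_rot":[0,0,23.2],"claw":0},{"xyz":[-13.29,12.12,0],"delta_rot":[0,0,23.2],"claw":0}]' 40
python3 - <<'E'
from h import *
st(); delta([.489,-.129,.137],-180)
s=cam("scene");t=cam("top")
cv2.imwrite("pics/c3.png",np.hstack([cv2.resize(c["img"][y:y+100,x:x+80],None,fx=5,fy=5,interpolation=2) for c,x,y in((s,275,190),(t,310,180))]))
E
```

```text
time_s: 1.92
tcp_pos: [0.4887, -0.13, 0.2265]
eef_rot: [-180.0, -0.0, 180.0]
contact_force: [0.2, -0.3, -0.5]
gripper_width: 0.0877
gripper_force: 0.0
{'time_s': 1.925, 'tcp_pos': [0.4887, -0.13, 0.2265], 'eef_rot': [-179.9965, -0.0182, 179.9674], 'joints': [7.3961, 4.4749, -20.2692, 0.0012, -65.2744, -97.4292], 'contact_force': [0.2281, -0.2989, -0.5391], 'moment': [-0.003, 0.0328, -0.0244], 'gripper_width': 0.0877, 'gripper_force': 0.0}
xyz [-0.013  0.033  2.983] rot [-0.   -0.02 -0.03]
```

View pics/c3.png

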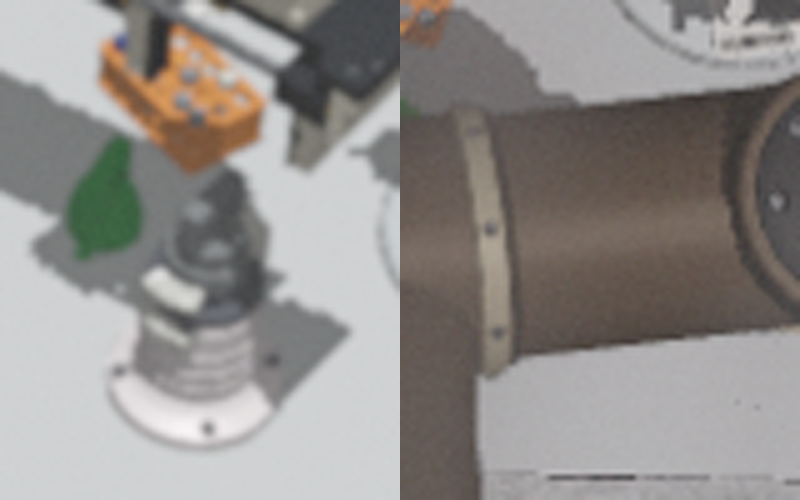

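The scene crop shows the open fingers straddling the grip, with the cap at about (215,215) in the crop. I'll descend and close gently, so any sideways offset shows up as a small force.

```bash
python3 -m crank '[{"xyz":[0,0.03,0.8],"delta_rot":[0,0,0],"claw":0.4},{"xyz":[0,0.03,1.6],"delta_rot":[0,0,0],"claw":0.4},{"xyz":[0,0.03,2.3],"delta_rot":[0,0,0],"claw":0.5},{"xyz":[0,0.03,2.8],"delta_rot":[0,0,0],"claw":0.6},{"xyz":[0,0.03,2.95],"delta_rot":[0,0,0],"claw":0.6},{"xyz":[0,0.03,2.95],"delta_rot":[0,0,0],"claw":0.7},{"xyz":[0,0.03,2.95],"delta_rot":[0,0,0],"claw":0.75}]' 4
python3 -c "
from h import *
st()"
```

```text
time_s: 2.9
tcp_pos: [0.4896, -0.1283, 0.1388]
eef_rot: [-180.0, 0.1, -180.0]
contact_force: [-0.1, 0.6, 0.2]
gripper_width: 0.0242
gripper_force: 0.0
{'time_s': 2.9, 'tcp_pos': [0.4896, -0.1283, 0.1388], 'eef_rot': [-179.9984, 0.0715, -179.9986], 'joints': [7.59, 9.1239, -27.4115, 0.0137, -53.394, -97.5967], 'contact_force': [-0.0644, 0.5522, 0.1934], 'moment': [-0.0191, -0.0379, 0.0149], 'gripper_width': 0.0242, 'gripper_force': 0.0}
```

```bash
python3 -m crank '[{"xyz":[0,0,0],"delta_rot":[0,0,0],"claw":0.8},{"xyz":[0,0,0],"delta_rot":[0,0,0],"claw":0.82},{"xyz":[0,0,0],"delta_rot":[0,0,0],"claw":0.84}]' 4; python3 -m crank '[{"xyz":[0,0,0],"delta_rot":[0,0,0],"claw":0.9},{"xyz":[0,0,0],"delta_rot":[0,0,0],"claw":1},{"xyz":[0,0,0],"delta_rot":[0,0,0],"claw":1},{"xyz":[0,0,0],"delta_rot":[0,0,0],"claw":1}]' 4
python3 -c "
from h import *
st()"
```

```text
time_s: 3.28
tcp_pos: [0.4893, -0.1281, 0.1383]
eef_rot: [180.0, 0.0, 180.0]
contact_force: [0.5, 1.5, 1.6]
gripper_width: 0.0144
gripper_force: 1.1
time_s: 3.78
tcp_pos: [0.4892, -0.1282, 0.1381]
eef_rot: [180.0, 0.0, 180.0]
contact_force: [0.4, 2.6, 1.5]
gripper_width: 0.014
gripper_force: 4.0
{'time_s': 3.775, 'tcp_pos': [0.4892, -0.1282, 0.1381], 'eef_rot': [179.9958, 0.0124, 179.9935], 'joints': [7.5956, 9.1662, -27.4601, -0.0032, -53.3608, -97.6003], 'contact_force': [0.4183, 2.6279, 1.5202], 'moment': [0.7888, -0.2179, 0.0059], 'gripper_width': 0.014, 'gripper_force': 4.0004}
```

```bash
python3 -m crank '[{"xyz":[0,0.02,0],"delta_rot":[0,0,0],"claw":1},{"xyz":[0,0.02,0],"delta_rot":[0,0,0],"claw":1}]' 4; python3 -m crank '[{"xyz":[0,0.02,0],"delta_rot":[0,0,0],"claw":1},{"xyz":[0,0.02,0],"delta_rot":[0,0,0],"claw":1}]' 4
python3 -c "
from h import *
st()"
```

```text
time_s: 4.03
tcp_pos: [0.4892, -0.1279, 0.1381]
eef_rot: [-180.0, 0.0, -180.0]
contact_force: [1.6, -0.7, 1.4]
gripper_width: 0.0145
gripper_force: 4.0
time_s: 4.28
tcp_pos: [0.4889, -0.1273, 0.138]
eef_rot: [-180.0, -0.0, 180.0]
contact_force: [0.1, -0.9, 0.4]
gripper_width: 0.0136
gripper_force: 4.0
{'time_s': 4.275, 'tcp_pos': [0.4889, -0.1273, 0.138], 'eef_rot': [-179.9875, -0.018, 179.9895], 'joints': [7.7292, 9.1376, -27.5128, 0.0125, -53.3691, -97.7472], 'contact_force': [0.0916, -0.8867, 0.367], 'moment': [-0.4879, -0.1112, -0.0436], 'gripper_width': 0.0136, 'gripper_force': 3.9999}
```

```bash
python3 -m crank '[{"xyz":[0,-0.012,0],"delta_rot":[0,0,0],"claw":1},{"xyz":[0,-0.012,0],"delta_rot":[0,0,0],"claw":1}]' 12; python3 -m crank '[{"xyz":[0,0,0],"delta_rot":[0,0,0],"claw":1},{"xyz":[0,0,0],"delta_rot":[0,0,0],"claw":1}]' 40
python3 -c "
from h import *
st()"
```

```text
time_s: 4.53
tcp_pos: [0.489, -0.1273, 0.138]
eef_rot: [180.0, -0.0, 180.0]
contact_force: [0.2, 0.0, 1.4]
gripper_width: 0.0143
gripper_force: 12.0
time_s: 4.78
tcp_pos: [0.489, -0.1274, 0.138]
eef_rot: [180.0, -0.0, 180.0]
contact_force: [0.7, 1.0, 0.9]
gripper_width: 0.014
gripper_force: 40.0
{'time_s': 4.775, 'tcp_pos': [0.489, -0.1274, 0.138], 'eef_rot': [179.9916, -0.0096, 179.9938], 'joints': [7.7018, 9.1452, -27.4961, -0.012, -53.3671, -97.7008], 'contact_force': [0.6986, 1.0153, 0.8798], 'moment': [0.3434, 0.0468, -0.0296], 'gripper_width': 0.014, 'gripper_force': 39.9999}
```

```bash
for i in 1; do python3 -m crank '[{"xyz":[0,0,0.017],"delta_rot":[0,0,0],"claw":1},{"xyz":[0,0,0.033],"delta_rot":[0,0,0],"claw":1},{"xyz":[0,0,0.05],"delta_rot":[0,0,0],"claw":1},{"xyz":[0,0,0.067],"delta_rot":[0,0,0],"claw":1},{"xyz":[0,0,0.067],"delta_rot":[0,0,0],"claw":1}]'; done;  python3 -m crank '[{"xyz":[0,0,0.017],"delta_rot":[0,0,0],"claw":1},{"xyz":[0,0,0.033],"delta_rot":[0,0,0],"claw":1},{"xyz":[0,0,0.033],"delta_rot":[0,0,0],"claw":1}]'
```

```text
time_s: 5.4
tcp_pos: [0.489, -0.1274, 0.136]
eef_rot: [180.0, -0.0, 180.0]
contact_force: [-0.9, 1.3, 2.4]
gripper_width: 0.0136
gripper_force: 40.0
time_s: 5.78
tcp_pos: [0.4891, -0.1275, 0.135]
eef_rot: [-180.0, -0.0, 180.0]
contact_force: [-1.1, 1.0, 2.7]
gripper_width: 0.0138
gripper_force: 40.0
```

```bash
cat > ok.py <<'E'
import sys
from plant import r
s=r.get_state(); f=s["contact_force"]; print("chk",s["tcp_pos"].round(4),f.round(2),s["moment"].round(2)); sys.exit(bool(f[2]>float(sys.argv[1])))
E
python3 -m crank '[{"xyz":[0,0,0.01],"delta_rot":[0,0,0],"claw":1},{"xyz":[0,0,0.02],"delta_rot":[0,0,0],"claw":1}]' >/dev/null && python3 ok.py 5.5 &&
python3 -m crank '[{"xyz":[0,0,0.01],"delta_rot":[0,0,0],"claw":1},{"xyz":[0,0,0.02],"delta_rot":[0,0,0],"claw":1}]' >/dev/null && python3 ok.py 5.5 &&
python3 -m crank '[{"xyz":[0,0,0.01],"delta_rot":[0,0,0],"claw":1},{"xyz":[0,0,0.02],"delta_rot":[0,0,0],"claw":1}]' >/dev/null && python3 ok.py 5.5 &&
python3 -m crank '[{"xyz":[0,0,0.01],"delta_rot":[0,0,0],"claw":1},{"xyz":[0,0,0.02],"delta_rot":[0,0,0],"claw":1}]' >/dev/null && python3 ok.py 5.5 &&
python3 -m crank '[{"xyz":[0,0,0.01],"delta_rot":[0,0,0],"claw":1},{"xyz":[0,0,0.02],"delta_rot":[0,0,0],"claw":1}]' >/dev/null && python3 ok.py 5.5
```

```text
chk [ 0.4891 -0.1274  0.1345] [-1.64  1.69  2.29] [ 0.63  0.42 -0.01]
chk [ 0.4891 -0.1275  0.1339] [-1.45  1.86  1.72] [ 0.61  0.42 -0.01]
chk [ 0.4891 -0.1275  0.1332] [-0.88  1.41  2.52] [0.65 0.45 0.05]
chk [ 0.4891 -0.1275  0.1327] [-1.55  1.37  3.64] [0.58 0.47 0.03]
chk [ 0.4891 -0.1275  0.1321] [-0.99  1.9   3.14] [0.58 0.48 0.04]
```

```bash
python3 -m crank '[{"xyz":[0,0,0.01],"delta_rot":[0,0,0],"claw":1},{"xyz":[0,0,0.02],"delta_rot":[0,0,0],"claw":1}]' >/dev/null && python3 ok.py 6.5 &&
python3 -m crank '[{"xyz":[0,0,0.01],"delta_rot":[0,0,0],"claw":1},{"xyz":[0,0,0.02],"delta_rot":[0,0,0],"claw":1}]' >/dev/null && python3 ok.py 6.5 &&
python3 -m crank '[{"xyz":[0,0,0.01],"delta_rot":[0,0,0],"claw":1},{"xyz":[0,0,0.02],"delta_rot":[0,0,0],"claw":1}]' >/dev/null && python3 ok.py 6.5 &&
python3 -m crank '[{"xyz":[0,0,0.01],"delta_rot":[0,0,0],"claw":1},{"xyz":[0,0,0.02],"delta_rot":[0,0,0],"claw":1}]' >/dev/null && python3 ok.py 6.5 &&
python3 -m crank '[{"xyz":[0,0,0.01],"delta_rot":[0,0,0],"claw":1},{"xyz":[0,0,0.02],"delta_rot":[0,0,0],"claw":1}]' >/dev/null && python3 ok.py 6.5 &&
python3 -m crank '[{"xyz":[0,0,0.01],"delta_rot":[0,0,0],"claw":1},{"xyz":[0,0,0.02],"delta_rot":[0,0,0],"claw":1}]' >/dev/null && python3 ok.py 6.5 &&
python3 -m crank '[{"xyz":[0,0,0.01],"delta_rot":[0,0,0],"claw":1},{"xyz":[0,0,0.02],"delta_rot":[0,0,0],"claw":1}]' >/dev/null && python3 ok.py 6.5
```

```text
chk [ 0.4891 -0.1275  0.1315] [-0.27  1.2   3.89] [0.61 0.53 0.01]
chk [ 0.4891 -0.1275  0.1309] [-1.95  1.63  4.24] [ 0.59  0.57 -0.04]
chk [ 0.4891 -0.1275  0.1303] [-1.05  1.51  4.69] [ 0.64  0.59 -0.05]
chk [ 0.4891 -0.1275  0.1298] [-2.96  1.46  6.3 ] [0.88 1.01 0.02]
chk [ 0.4892 -0.1275  0.1298] [-4.64  3.24 13.61] [ 1.25  1.79 -0.01]
```

```bash
python3 -m crank '[{"xyz":[0.01,0,-0.009],"delta_rot":[0,0,0],"claw":1},{"xyz":[0.01,0,-0.009],"delta_rot":[0,0,0],"claw":1}]' >/dev/null ; python3 ok.py 13;
python3 -m crank '[{"xyz":[0,0,0],"delta_rot":[0,0,-1.5],"claw":1},{"xyz":[0,0,0],"delta_rot":[0,0,-3],"claw":1}]' >/dev/null ; python3 ok.py 13
```

```text
chk [ 0.4891 -0.1275  0.1298] [-1.96  1.9   7.51] [0.73 0.75 0.01]
chk [ 0.4893 -0.1276  0.1298] [-1.62  0.03  6.  ] [0.31 0.4  0.01]
```

```bash
python3 -m crank '[{"xyz":[0,0,0.007],"delta_rot":[0,0,-1],"claw":1},{"xyz":[0,0,0.007],"delta_rot":[0,0,-2],"claw":1}]' >/dev/null ; python3 ok.py 12 &&
python3 -m crank '[{"xyz":[0,0,0],"delta_rot":[0,0,-2],"claw":1},{"xyz":[0,0,0],"delta_rot":[0,0,-4],"claw":1}]' >/dev/null && python3 ok.py 12 &&
python3 -m crank '[{"xyz":[0,0,0],"delta_rot":[0,0,-2],"claw":1},{"xyz":[0,0,0],"delta_rot":[0,0,-4],"claw":1}]' >/dev/null && python3 ok.py 12; python3 -c "
from h import *
st()"
```

```text
chk [ 0.4895 -0.1277  0.1298] [-0.15  1.11  7.14] [ 0.29  0.54 -0.09]
chk [ 0.4896 -0.1276  0.1298] [-0.42  1.01  7.54] [ 0.31  0.35 -0.03]
chk [ 0.4897 -0.1276  0.1298] [-0.61  0.67  7.12] [ 0.41  0.34 -0.04]
{'time_s': 9.525, 'tcp_pos': [0.4897, -0.1276, 0.1298], 'eef_rot': [-179.9587, 0.0985, -166.9243], 'joints': [7.6959, 9.6746, -28.1211, 0.0404, -52.1024, -84.645], 'contact_force': [-0.6066, 0.6738, 7.1166], 'moment': [0.4053, 0.3375, -0.035], 'gripper_width': 0.0141, 'gripper_force': 40.0047}
```

```bash
python3 -m crank '[{"xyz":[0,0,0.003],"delta_rot":[0,0,-2.5],"claw":1},{"xyz":[0,0,0.003],"delta_rot":[0,0,-5],"claw":1}]' >/dev/null ; python3 ok.py 12 &&
python3 -m crank '[{"xyz":[0,0,0],"delta_rot":[0,0,-2.5],"claw":1},{"xyz":[0,0,0],"delta_rot":[0,0,-5],"claw":1}]' >/dev/null && python3 ok.py 12 &&
python3 -m crank '[{"xyz":[0,0,0],"delta_rot":[0,0,-2.5],"claw":1},{"xyz":[0,0,0],"delta_rot":[0,0,-5],"claw":1}]' >/dev/null && python3 ok.py 12; python3 -c "
from h import *
st()"
```

```text
chk [ 0.4897 -0.1276  0.1298] [-0.32  1.38  6.77] [ 0.47  0.33 -0.08]
chk [ 0.4897 -0.1276  0.1298] [-0.83  1.04  6.85] [ 0.49  0.39 -0.15]
chk [ 0.4898 -0.1276  0.1298] [-1.1   1.62  7.28] [ 0.44  0.4  -0.05]
{'time_s': 10.275, 'tcp_pos': [0.4898, -0.1276, 0.1298], 'eef_rot': [-179.9292, 0.0893, -151.9094], 'joints': [7.6939, 9.6791, -28.1179, 0.0446, -52.0946, -69.6307], 'contact_force': [-1.1044, 1.6192, 7.2809], 'moment': [0.4386, 0.3961, -0.0481], 'gripper_width': 0.0138, 'gripper_force': 40.0061}
```

Smooth so far, 28° turned. I'll carry on to about 64°.

```bash
python3 -m crank '[{"xyz":[0,0,0],"delta_rot":[0,0,-3],"claw":1},{"xyz":[0,0,0],"delta_rot":[0,0,-6],"claw":1},{"xyz":[0,0,0],"delta_rot":[0,0,-9],"claw":1}]' >/dev/null ; python3 ok.py 12 &&
python3 -m crank '[{"xyz":[0,0,0],"delta_rot":[0,0,-3],"claw":1},{"xyz":[0,0,0],"delta_rot":[0,0,-6],"claw":1},{"xyz":[0,0,0],"delta_rot":[0,0,-9],"claw":1}]' >/dev/null && python3 ok.py 12 &&
python3 -m crank '[{"xyz":[0,0,0],"delta_rot":[0,0,-3],"claw":1},{"xyz":[0,0,0],"delta_rot":[0,0,-6],"claw":1},{"xyz":[0,0,0],"delta_rot":[0,0,-9],"claw":1}]' >/dev/null && python3 ok.py 12 &&
python3 -m crank '[{"xyz":[0,0,0],"delta_rot":[0,0,-3],"claw":1},{"xyz":[0,0,0],"delta_rot":[0,0,-6],"claw":1},{"xyz":[0,0,0],"delta_rot":[0,0,-9],"claw":1},{"xyz":[0,0,0],"delta_rot":[0,0,-9],"claw":1}]' >/dev/null && python3 ok.py 12; python3 -c "
from h import *
st()"
```

```text
chk [ 0.4898 -0.1276  0.1298] [-0.64  0.97  7.46] [ 0.43  0.35 -0.03]
chk [ 0.4898 -0.1276  0.1298] [-0.01  1.18  6.8 ] [ 0.41  0.39 -0.04]
chk [ 0.4898 -0.1276  0.1298] [-0.13  1.03  5.83] [ 0.34  0.36 -0.08]
chk [ 0.4898 -0.1277  0.1298] [-0.69  0.78  6.  ] [0.22 0.22 0.01]
{'time_s': 11.9, 'tcp_pos': [0.4898, -0.1277, 0.1298], 'eef_rot': [-179.8855, 0.0248, -115.9369], 'joints': [7.6914, 9.6796, -28.1216, 0.0542, -52.0897, -33.6616], 'contact_force': [-0.6912, 0.7763, 5.9956], 'moment': [0.2243, 0.221, 0.0051], 'gripper_width': 0.0137, 'gripper_force': 40.0026}
```

Turned 64° with almost no torque. Lifting slowly, watching the force.

```bash
python3 -m crank '[{"xyz":[0,0,-0.05],"delta_rot":[0,0,0],"claw":1},{"xyz":[0,0,-0.1],"delta_rot":[0,0,0],"claw":1},{"xyz":[0,0,-0.15],"delta_rot":[0,0,0],"claw":1},{"xyz":[0,0,-0.2],"delta_rot":[0,0,0],"claw":1}]' >/dev/null ; python3 ok.py 12 
python3 -m crank '[{"xyz":[0,0,-0.05],"delta_rot":[0,0,0],"claw":1},{"xyz":[0,0,-0.1],"delta_rot":[0,0,0],"claw":1},{"xyz":[0,0,-0.15],"delta_rot":[0,0,0],"claw":1},{"xyz":[0,0,-0.2],"delta_rot":[0,0,0],"claw":1}]' >/dev/null ; python3 ok.py 12
```

```text
chk [ 0.4889 -0.1274  0.1351] [ 2.2  -0.55  3.01] [-0.15 -0.66 -0.01]
chk [ 0.4882 -0.1274  0.1408] [ 0.17 -0.63 -1.16] [0.02 0.14 0.01]
```

```bash
python3 -m crank '[{"xyz":[0,0,-0.2],"delta_rot":[0,0,0],"claw":1},{"xyz":[0,0,-0.5],"delta_rot":[0,0,0],"claw":1},{"xyz":[0,0,-1],"delta_rot":[0,0,0],"claw":1},{"xyz":[0,0,-1.6],"delta_rot":[0,0,0],"claw":1},{"xyz":[0,0,-2.2],"delta_rot":[0,0,0],"claw":1},{"xyz":[0,0,-2.8],"delta_rot":[0,0,0],"claw":1},{"xyz":[0,0,-3.2],"delta_rot":[0,0,0],"claw":1},{"xyz":[0,0,-3.2],"delta_rot":[0,0,0],"claw":1},{"xyz":[0,0,-3.2],"delta_rot":[0,0,0],"claw":1}]'
python3 - <<'E'
from h import *
delta([.4496,.1817,.236],-116)
s=cam("scene"); cv2.imwrite("pics/c4.png",cv2.resize(s["img"][140:300,190:360],None,fx=3.5,fy=3.5,interpolation=2))
E
```

```text
time_s: 14.02
tcp_pos: [0.4884, -0.1274, 0.2365]
eef_rot: [180.0, -0.0, -116.0]
contact_force: [0.8, 1.2, -1.5]
gripper_width: 0.0139
gripper_force: 40.0
xyz [-8.693  5.681  0.02 ] rot [ 0.05 -0.01 -0.02]
```

View pics/c4.png

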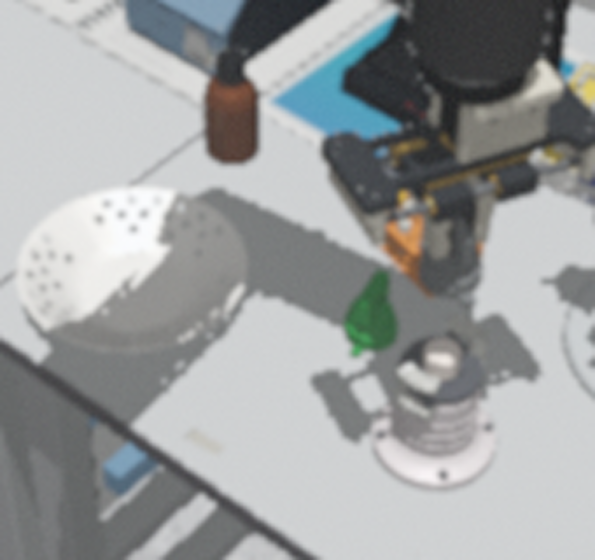

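The cap hangs from the gripper, with the canister open below it at crop (440,380) and the dish at (130,265). Now carrying it across.

```bash
python3 -m crank '[{"xyz":[-0.4,0.26,0],"delta_rot":[0,0,0],"claw":1},{"xyz":[-1.2,0.78,0],"delta_rot":[0,0,0],"claw":1},{"xyz":[-2.2,1.44,0],"delta_rot":[0,0,0],"claw":1},{"xyz":[-3.2,2.1,0],"delta_rot":[0,0,0],"claw":1},{"xyz":[-4.2,2.75,0],"delta_rot":[0,0,0],"claw":1},{"xyz":[-5.2,3.4,0],"delta_rot":[0,0,0],"claw":1},{"xyz":[-6.2,4.05,0],"delta_rot":[0,0,0],"claw":1},{"xyz":[-7.2,4.7,0],"delta_rot":[0,0,0],"claw":1},{"xyz":[-8,5.23,0],"delta_rot":[0,0,0],"claw":1},{"xyz":[-8.5,5.55,0],"delta_rot":[0,0,0],"claw":1},{"xyz":[-8.69,5.68,0],"delta_rot":[0,0,0],"claw":1},{"xyz":[-8.69,5.68,0],"delta_rot":[0,0,0],"claw":1},{"xyz":[-8.69,5.68,0],"delta_rot":[0,0,0],"claw":1}]'; python3 -c "
from h import *
delta([.4496,.1817,.05],-116)"
```

```text
time_s: 15.7
tcp_pos: [0.45, 0.1809, 0.237]
eef_rot: [180.0, -0.0, -116.0]
contact_force: [0.6, -0.9, -0.6]
gripper_width: 0.0138
gripper_force: 40.0
xyz [-0.02   0.023  6.233] rot [ 0.   -0.01 -0.05]
```

```bash
python3 -m crank '[{"xyz":[0,0.02,0.3],"delta_rot":[0,0,0],"claw":1},{"xyz":[0,0.02,1],"delta_rot":[0,0,0],"claw":1},{"xyz":[0,0.02,1.9],"delta_rot":[0,0,0],"claw":1},{"xyz":[0,0.02,2.8],"delta_rot":[0,0,0],"claw":1},{"xyz":[0,0.02,3.7],"delta_rot":[0,0,0],"claw":1},{"xyz":[0,0.02,4.5],"delta_rot":[0,0,0],"claw":1},{"xyz":[0,0.02,5.2],"delta_rot":[0,0,0],"claw":1},{"xyz":[0,0.02,5.7],"delta_rot":[0,0,0],"claw":1},{"xyz":[0,0.02,6],"delta_rot":[0,0,0],"claw":1},{"xyz":[0,0.02,6.17],"delta_rot":[0,0,0],"claw":1},{"xyz":[0,0.02,6.17],"delta_rot":[0,0,0],"claw":1}]'
python3 -m crank '[{"xyz":[0,0,0.08],"delta_rot":[0,0,0],"claw":1},{"xyz":[0,0,0.16],"delta_rot":[0,0,0],"claw":1},{"xyz":[0,0,0.24],"delta_rot":[0,0,0],"claw":1},{"xyz":[0,0,0.32],"delta_rot":[0,0,0],"claw":1},{"xyz":[0,0,0.38],"delta_rot":[0,0,0],"claw":1},{"xyz":[0,0,0.38],"delta_rot":[0,0,0],"claw":1}]'
```

```text
time_s: 17.08
tcp_pos: [0.4495, 0.1817, 0.0519]
eef_rot: [180.0, -0.0, -116.0]
contact_force: [0.7, -1.1, -0.5]
gripper_width: 0.0135
gripper_force: 40.0
time_s: 17.82
tcp_pos: [0.4493, 0.1818, 0.0404]
eef_rot: [180.0, -0.0, -116.0]
contact_force: [-0.4, 0.5, -0.7]
gripper_width: 0.0136
gripper_force: 40.0
```

Run:
```python
from h import *
s=cam("scene"); cv2.imwrite("pics/c5.png",cv2.resize(s["img"][140:280,170:310],None,fx=4,fy=4,interpolation=2))
```

```text
(no output)
```

View pics/c5.png

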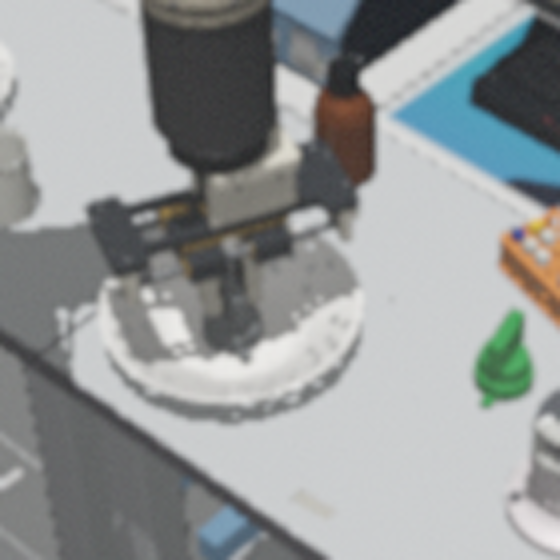

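The cap is over the middle of the dish at crop (235,325), with the gripper body clear of the rim and the bottle. Lowering by touch.

```bash
python3 -m crank '[{"xyz":[0,0,0.03],"delta_rot":[0,0,0],"claw":1},{"xyz":[0,0,0.06],"delta_rot":[0,0,0],"claw":1}]'>/dev/null; python3 ok.py 2 &&
python3 -m crank '[{"xyz":[0,0,0.02],"delta_rot":[0,0,0],"claw":1},{"xyz":[0,0,0.03],"delta_rot":[0,0,0],"claw":1}]'>/dev/null && python3 ok.py 2 &&
python3 -m crank '[{"xyz":[0,0,0.02],"delta_rot":[0,0,0],"claw":1},{"xyz":[0,0,0.03],"delta_rot":[0,0,0],"claw":1}]'>/dev/null && python3 ok.py 2 &&
python3 -m crank '[{"xyz":[0,0,0.02],"delta_rot":[0,0,0],"claw":1},{"xyz":[0,0,0.03],"delta_rot":[0,0,0],"claw":1}]'>/dev/null && python3 ok.py 2 &&
python3 -m crank '[{"xyz":[0,0,0.02],"delta_rot":[0,0,0],"claw":1},{"xyz":[0,0,0.03],"delta_rot":[0,0,0],"claw":1}]'>/dev/null && python3 ok.py 2 &&
python3 -m crank '[{"xyz":[0,0,0.02],"delta_rot":[0,0,0],"claw":1},{"xyz":[0,0,0.03],"delta_rot":[0,0,0],"claw":1}]'>/dev/null && python3 ok.py 2
```

```text
chk [0.4494 0.1818 0.0387] [ 0.84  0.29 -0.9 ] [ 0.08  0.07 -0.04]
chk [0.4494 0.1818 0.0378] [-1.1   0.21 -0.89] [ 0.06  0.1  -0.01]
chk [0.4495 0.1819 0.0371] [-2.47  0.12  5.13] [ 0.03  0.82 -0.08]
```

```bash
python3 -m crank '[{"xyz":[0,0,0],"delta_rot":[0,0,0],"claw":0.8},{"xyz":[0,0,0],"delta_rot":[0,0,0],"claw":0.7},{"xyz":[0,0,0],"delta_rot":[0,0,0],"claw":0.55},{"xyz":[0,0,0],"delta_rot":[0,0,0],"claw":0.5},{"xyz":[0,0,0],"delta_rot":[0,0,0],"claw":0.5},{"xyz":[0,0,0],"delta_rot":[0,0,0],"claw":0.5},{"xyz":[0,0,-0.3],"delta_rot":[0,0,0],"claw":0.5},{"xyz":[0,0,-0.8],"delta_rot":[0,0,0],"claw":0.5},{"xyz":[0,0,-1.6],"delta_rot":[0,0,0],"claw":0.5},{"xyz":[0,0,-2.6],"delta_rot":[0,0,0],"claw":0.5},{"xyz":[0,0,-3.6],"delta_rot":[0,0,0],"claw":0.5},{"xyz":[0,0,-4.5],"delta_rot":[0,0,0],"claw":0.5},{"xyz":[0,0,-5],"delta_rot":[0,0,0],"claw":0.5},{"xyz":[0,0,-5],"delta_rot":[0,0,0],"claw":0.5}]' 20
python3 - <<'E'
from h import *
s=cam("scene"); cv2.imwrite("pics/c6.png",cv2.resize(s["img"][140:300,170:350],None,fx=3.5,fy=3.5,interpolation=2))
E
```

```text
time_s: 20.38
tcp_pos: [0.4497, 0.1821, 0.1879]
eef_rot: [-180.0, 0.1, -116.0]
contact_force: [-0.5, 1.4, -0.3]
gripper_width: 0.0437
gripper_force: 0.0
```

View pics/c6.png

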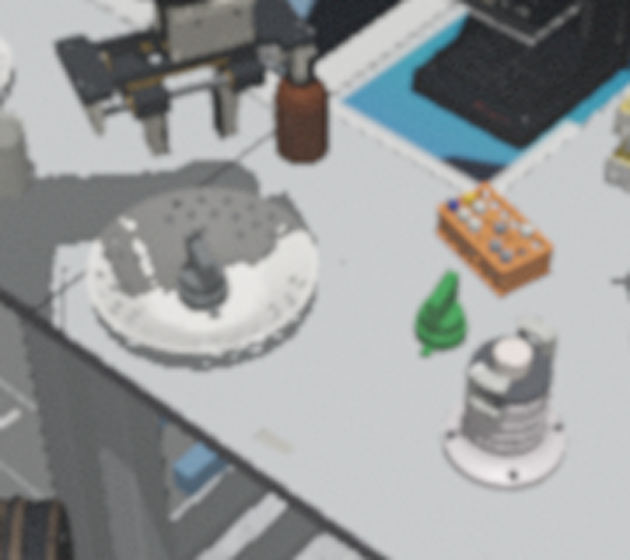

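The cap stands upright and free in the middle of the dish at crop (203,275). The gripper is clear above it and everything else is in place, so I'm handing in.

```bash
python3 -c "
from plant import job
print(job.close_job())"
```

```text
the job is handed in; nothing more can be done
None
```

The canister is open, the cap stands upright and released in the middle of the 207 mm steel dish, the other things on the bench were left where they were, and the job is handed in; no verdict came back.

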